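Pack the writing set and the seal set

ROBOT

A 7-joint arm with a two-finger parallel gripper is mounted at the origin on the work surface. World frame = base frame: x ahead of the robot, y to its left, z up, the work surface at z = 0. Lengths are in m, angles in rad, forces in N, time in s.
With the tool pointing down it reaches from about 0.35 to 0.9 m from the base axis. Payload 8.1 kg.
Tool frame: the origin (TCP) lies midway between the tips of the shut fingers; the grasp point (between the pads) lies 19 mm behind it; z points along the fingers, y is the line along which they close (so a half turn about z gives the same grasp; the last joint's range is limited). The gripper opens to 92 mm and grips with 3 to 60 N. Pads are 19 mm wide; open, the fingers measure 130 mm over their backs; the gripper's body (75 mm by 190 mm) begins 47 mm behind the grasp point.
Start: joints at [1.093, 0.434, 0.025, 1.573, -0.012, 1.134, -0.075], TCP at [0.229, -0.582, 0.227] pointing down, gripper open.
Joint ranges: [-2.62, 2.62], [-0.44, 2.09], [-1.27, 1.32], [0.08, 2.57], [-1.32, 4.46], [0.12, 2], [-2.74, 2.74]. Speed limits (rad/s): [2.22, 2.22, 3.01, 3.01, 3.14, 3.14, 3.14].

INTERFACE

Orientations are given as a unit quaternion [x, y, z, w].
In Python, from cell import arm, imaging gives the robot as it stands. The module is installed in compiled form; this text tells all that it offers.
- The arm moves only by the shell command python3 -m inch 'ROWS' [FORCE]. ROWS is JSON, a list that holds one entry, the list of rows, each a list of 7 numbers: the turn, a rotation vector about the world's x, y, z in rad, then the shift along the world's x, y, z in mm, then the opening, from 0 (shut) to 1 (fully open). In form: [[[rx, ry, rz, x, y, z, claw], ...]]. A call has 1 to 12 rows; each row shifts and turns the commanded pose from where the row before left it; what a row does not reach is not made up. A row lasts 1/10 s, in which the tool goes at most 50 mm and 8.59 degrees, less where a joint would pass 70% of its speed; a pose out of reach is approached as far as the arm can. A call is refused whole if a number of a shift passes 50 or a number of a turn 0.15, either way. A call with a gripper value outside its range is refused whole. The fingers move at their own pace and stop on an object; FORCE is the grip in N (left out, the last holds). Time passes only in rows, so rows that do not move let the fingers close. It gives the time, the measured TCP pose, the force, the opening and the grip force at its end, in the units of the state.
- arm.state(): the state, without advancing time (a new reading comes with each control period).
- imaging.grab_frame(name): name is "scene" or "top" or "wrist"; returns a dict with "color" (384x512x3 uint8, red, green, blue), "range_z" (384x512 float32, m along the optical axis (not along the pixel's ray), 0 where there is no reading), "fx", "fy", "cx", "cy" (pixels), "extrinsics" (4x4, takes a point from camera to world coordinates). Camera axes: x right, y up, looking along -z (the intrinsics and any distortion apply to the point x, -y, -z); pixel columns grow to the right and rows downward; lengths in m; the calibration is good to about 2 mm. The wrist camera is an equidistant fisheye: a pixel r from the principal point sees the ray r / f radians off the axis. A picture is of the moment at which its call begins.
- arm.job_done(): hands the job in; it is judged then, once.
Trained networks look in the newest picture that a camera, given by its name, has taken for a name from the list of things; names that differ only in an ending like _2 or _b are one class to them, and where a whole thing is asked for, a point or a joint stands for the part that bears it (a point fixed in the world has none). Each returns a list of dicts, best first, with "score" (0 to 1); they miss things now and then, are a little off and sometimes report something else, mostly with a low value. They report only what shows in the picture. A call takes as long as a camera call. They do not tell look-alikes from the thing itself.
- imaging.boxes_of(camera, query): "at" ([x, y, z] in m, in world coordinates, good to about 4 mm: the middle of the surface that is visible of it).
The state is a dict: "time": time; "qpos": joint angles; "qvel": joint speeds; "joint_efforts": joint torques, N m; "tcp_pos": TCP position; "ee_rot": TCP orientation; "contact_force": force on the tool from outside, world axes, zero at the start; "torque": the same for the moment, N m; "opening": finger opening in m; "gripper_force": force on a finger pad.
Only numpy, scipy, OpenCV 4.12 (cv2) and the standard library are available. Lean on these libraries where they do the work, as an engineer would, in place of code of your own. Each camera call takes 0.05 s, during which the arm holds its last target. There are 200 camera calls.

TASK

Pack the two calligraphy sets from the loose things on the table. The writing set is the tray with two pockets: lay the long brass paperweight in its long pocket and stand the plain white water cup in its square pocket. The seal set is the tray with three pockets: lay the short brass paperweight in its oblong pocket, stand the seal stone in the small square pocket and the round brass paste tin in the large square pocket; everything rests upright on its pocket's floor, is set down rather than dropped, and the tea jug, tea bowl and tea caddy stay where they are.

Things in the scene. Friction and masses are not known exactly. Their poses are not given: they have to be found in the camera images.
- writing_tray: Wooden tray 190 (x) by 200 (y) by 13 mm, fixed, flat. Origin: centre of underside. Two pockets: long 46 (x) by 134 (y), centre x -45, y 0 mm, for the long paperweight laid along tray y; square 80 by 80, centre x +45, y 0, for the water cup. Grey-lined pocket floors 6 mm above the underside, 7 mm deep.
- seal_tray: Wooden tray 190 (x) by 200 (y) by 13 mm, fixed, flat. Origin: centre of underside. Three pockets: oblong 46 (x) by 88 (y), centre x -45, y 0 mm, for the short paperweight laid along tray y; small square 54 by 54, centre x +45, y +50, for the seal stone; large square 70 by 70, centre x +45, y -45, for the paste tin. Grey-lined pocket floors 6 mm above the underside, 7 mm deep.
- long_weight: Long paperweight, a plain solid brass bar 110 (x) by 20 (y) by 24 mm high, about 0.42 kg, lying on the table. Origin: centre of its underside, x along its length, z up.
- short_weight: Short paperweight, a plain solid brass bar 64 (x) by 20 (y) by 24 mm high, about 0.25 kg, lying on the table. Origin: centre of its underside, x along its length, z up.
- seal_stone: Pale seal stone standing upright, a square column 30 by 30 mm and 40 mm high with a small domed top 11 mm high on it (51 mm in all), about 0.12 kg. Origin: centre of its underside, x and y square to its sides, z up.
- paste_tin: Round brass tin of seal paste, closed, 46 mm in diameter (47 at a thin bead), 34 mm high, about 0.09 kg. Origin: centre of its underside, z up.
- water_cup: White porcelain water cup without a handle, open at the top, 45 mm high, outside diameter 56 mm with straight walls from 14 mm up to the rim, narrowing to 44 mm at the foot, wall 4 mm, about 0.09 kg. Origin: centre of its underside, z up.
- tea_jug: White bulbous porcelain tea jug with a spout, 66 mm in diameter, 64 mm high. Not part of either set: to be left where it is. Origin: centre of its underside, z up.
- tea_bowl: Blue porcelain tea bowl, 72 mm across the rim, 38 mm high. Not part of either set: to be left where it is. Origin: centre of its underside, z up.
- tea_caddy: Small square earthenware tea caddy, 44 by 44 by 44 mm, with a round cork stopper 10 mm high on top. Not part of either set: to be left where it is. Origin: centre of its underside, z up.
Not all that is in view belongs to the job. Leave any black or pink look-alike of the short_weight alone.

How it is judged:
By the outcome, as a careful person would: the job done as asked, in the order asked, and still so for the second after the job is handed in, with the robot touching nothing.
It also fails if it takes over 115 s, if anything falls off the work surface, if the arm or the gripper's body presses on something with over 40 N, if the wrist force passes 120 N, or if a joint passes its speed limit or range.

## Working session

There is one attempt and no reset: what is moved stays moved. The work goes in short steps, Python scripts to look and compute and a shell command to move; the robot and the scene stay as the last step left them, time stands still between calls to the robot, and variables do not carry over. Pictures are saved under pics/ and viewed, at most 14 in all, crops included, and the job is handed in when it is done.

```bash
mkdir -p pics
cat > h.py <<'E'
import numpy as np, cv2
from cell import arm, imaging
def grab(n):
    return imaging.grab_frame(n)
def save(f,name,crop=None,scale=1.5):
    im=f["color"][:,:,::-1]
    if crop: im=im[crop[1]:crop[3],crop[0]:crop[2]]
    cv2.imwrite("pics/"+name,cv2.resize(im,None,fx=scale,fy=scale,interpolation=cv2.INTER_CUBIC))
def cloud(f):
    d=f["range_z"]; v,u=np.mgrid[:d.shape[0],:d.shape[1]]
    p=np.stack([(u-f["cx"])/f["fx"]*d,-(v-f["cy"])/f["fy"]*d,-d],-1)
    E=np.array(f["extrinsics"]); return p@E[:3,:3].T+E[:3,3]
E
python3 - <<'E'
from h import *
s=arm.state(); print(s["time"],s["tcp_pos"],s["ee_rot"],s["opening"])
for c in ("top","scene"):
    f=grab(c); save(f,c+"0.png"); print(c,np.round(f["extrinsics"],3).tolist(),f["fx"])
    for n in "writing_tray seal_tray long_weight short_weight seal_stone paste_tin water_cup tea_jug tea_bowl tea_caddy".split():
        print(n,[(np.round(b["at"],3).tolist(),round(b["score"],2)) for b in imaging.boxes_of(c,n)[:4]])
E
```

```text
0.0 [ 0.22855128 -0.58116441  0.22595017] [ 9.82498478e-01  1.86268952e-01 -2.22024379e-04 -7.54574091e-04] 0.09199118021920806
top [[-0.008, 0.993, -0.114, 0.433], [-1.0, -0.007, 0.011, 0.009], [0.01, 0.114, 0.993, 1.436], [0.0, 0.0, 0.0, 1.0]] 461.3891472814715
writing_tray [([0.494, 0.31, 0.013], 0.84)]
seal_tray [([0.497, -0.327, 0.014], 0.91)]
long_weight [([0.686, -0.11, 0.023], 0.73)]
short_weight [([0.75, 0.264, 0.026], 0.71), ([0.663, -0.004, 0.028], 0.65), ([0.569, 0.121, 0.027], 0.49), ([0.456, -0.123, 0.007], 0.49)]
seal_stone [([0.555, -0.003, 0.047], 0.42)]
paste_tin [([0.451, 0.008, 0.039], 0.51), ([0.497, -0.323, 0.01], 0.34), ([0.578, -0.117, 0.049], 0.34)]
water_cup [([0.456, -0.121, 0.01], 0.48)]
tea_jug [([0.577, -0.114, 0.053], 0.75)]
tea_bowl [([0.69, 0.12, 0.02], 0.63)]
tea_caddy [([0.463, 0.122, 0.044], 0.65)]
scene [[-0.053, -0.772, 0.634, 1.184], [0.999, -0.046, 0.029, 0.022], [0.007, 0.634, 0.773, 0.725], [0.0, 0.0, 0.0, 1.0]] 362.78349950445386
writing_tray [([0.506, 0.31, 0.012], 0.9)]
seal_tray [([0.508, -0.328, 0.008], 0.9)]
long_weight [([0.702, -0.114, 0.022], 0.67)]
short_weight [([0.759, 0.263, 0.024], 0.74), ([0.666, 0.241, 0.026], 0.71), ([0.583, 0.124, 0.024], 0.63), ([0.671, -0.004, 0.023], 0.57)]
seal_stone [([0.571, -0.005, 0.035], 0.81)]
paste_tin [([0.462, 0.006, 0.036], 0.54)]
water_cup [([0.463, -0.117, 0.029], 0.65)]
tea_jug [([0.596, -0.114, 0.046], 0.64)]
tea_bowl [([0.68, 0.122, 0.025], 0.63)]
tea_caddy [([0.479, 0.115, 0.042], 0.74), ([0.508, 0.311, 0.013], 0.72)]
```

View pics/top0.png

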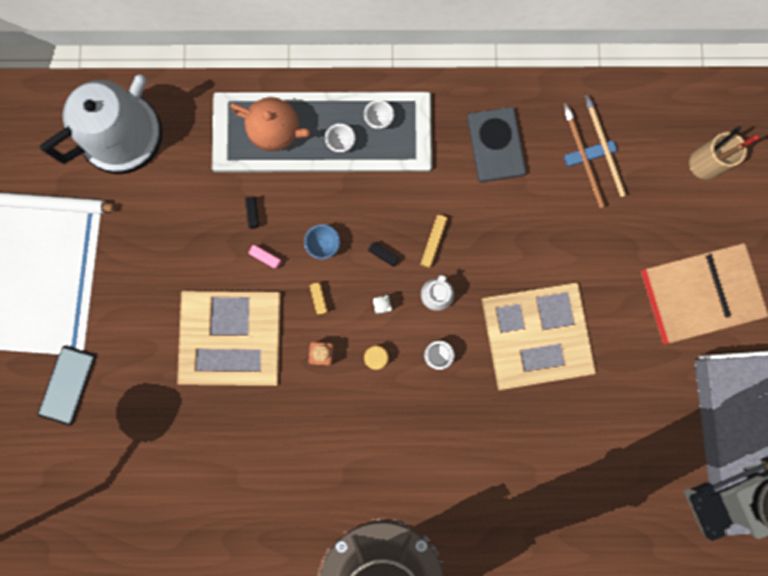

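View pics/scene0.png

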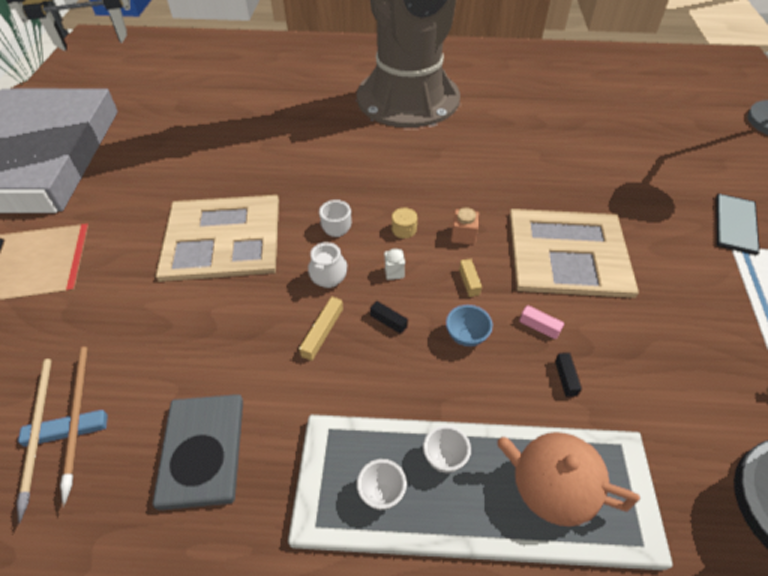

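Top picture (1.5× px): the brass short bar at (318,298) is the real short_weight. The look-alikes are black (253,212), pink (265,256) and black (385,253). The cup is at (439,354); the white cups on the tea tray (340,137) and (380,115) and the jug (437,293) could be mistaken for it. The long bar is at (434,240), the stone at (382,303) and the tin at (376,357). The writing tray is at (230,338) and the seal tray at (538,337), tilted. Both trays have the long pocket nearest the robot.

```bash
cat > m.py <<'E'
from h import *
def rect(P):
    (c,s,a)=cv2.minAreaRect((P[:,:2]*1000).astype(np.float32))
    # angle of the long side, deg in world
    b=cv2.boxPoints((c,s,a)); e=[b[1]-b[0],b[2]-b[1]]; l=max(e,key=np.linalg.norm)
    return np.round(c,1).tolist(),np.round(sorted(s),1).tolist(),round((np.degrees(np.arctan2(l[1],l[0]))+90)%180-90,1)
if __name__=="__main__":
  guess=dict(long=(.69,-.112,.024),short=(.575,.122,.024),stone=(.56,-.003,.04),tin=(.453,.007,.034),cup=(.458,-.12,.045))
  fs={c:grab(c) for c in("top","scene")}
  f=fs["top"]; save(f,"crop_top.png",(190,125,410,270),3.5)
  for c,f in fs.items():
    X=cloud(f)
    print(c,"table z",np.round(np.median(X[(abs(X[...,0]-.4)<.03)&(abs(X[...,1]-.12)<.02)][:,2]),4))
    for n,(x,y,h) in guess.items():
        r=.075 if n=="long" else .05
        m=(np.hypot(X[...,0]-x,X[...,1]-y)<r)
        top=m&(X[...,2]>h-.007)&(X[...,2]<h+.008); P=X[top]
        print(n,len(P),"zmed",np.round(np.median(P[:,2]),4),"rect",rect(P),"mean",np.round(P[:,:2].mean(0)*1000,1))
    col=f["color"].astype(int); sat=col.max(-1)-col.min(-1)
    for n,(x,y) in dict(W=(.5,.31),S=(.5,-.327)).items():
        m=(abs(X[...,0]-x)<.13)&(abs(X[...,1]-y)<.13)
        print(n,"tray",rect(X[m&(X[...,2]>.0095)&(X[...,2]<.02)]))
        g=(m&(sat<32)&(X[...,2]<.02)&(X[...,2]>0)).astype(np.uint8)
        k,L,st,ce=cv2.connectedComponentsWithStats(g)
        for i in range(1,k):
            if st[i,4]>60: print("  pocket",st[i,4],rect(X[L==i]),np.round(np.median(X[L==i][:,2]),4))
E
python3 m.py
```

```text
top table z -0.0012
long 221 zmed 0.0229 rect ([689.1, -112.5], [19.7, 109.4], np.float32(-19.1)) mean [ 688.8 -112.6]
short 129 zmed 0.0224 rect ([570.8, 126.4], [19.6, 64.6], np.float32(14.3)) mean [569.9 126.3]
stone 69 zmed 0.043 rect ([556.1, -4.5], [29.6, 30.0], np.float32(9.3)) mean [555.3  -4.3]
tin 175 zmed 0.0325 rect ([448.8, 8.4], [42.2, 42.5], np.float32(89.5)) mean [448.7   8.3]
cup 76 zmed 0.0435 rect ([452.1, -118.1], [53.3, 53.7], np.float32(-45.2)) mean [ 452.4 -119.6]
W tray ([491.5, 309.8], [190.0, 201.0], np.float32(88.9))
  pocket 600 ([537.9, 308.5], [75.3, 78.6], np.float32(89.6)) 0.0051
  pocket 558 ([446.9, 310.2], [39.9, 131.5], np.float32(89.5)) 0.0051
S tray ([491.1, -325.8], [189.9, 201.1], np.float32(-81.2))
  pocket 440 ([542.8, -365.5], [67.5, 67.7], np.float32(9.0)) 0.0054
  pocket 253 ([528.4, -271.7], [50.6, 51.0], np.float32(8.1)) 0.0054
  pocket 368 ([446.6, -335.1], [43.5, 84.1], np.float32(-81.2)) 0.0055
scene table z -0.0015
long 350 zmed 0.0226 rect ([692.9, -111.5], [20.9, 110.5], np.float32(-19.7)) mean [ 696.4 -111.7]
short 166 zmed 0.0222 rect ([573.9, 127.4], [20.3, 67.4], np.float32(14.6)) mean [577.4 127.8]
stone 100 zmed 0.0419 rect ([559.6, -2.8], [30.4, 30.4], np.float32(6.5)) mean [566.3  -2.6]
tin 167 zmed 0.0326 rect ([452.8, 10.0], [41.5, 45.5], np.float32(2.3)) mean [454.8  10.5]
cup 109 zmed 0.0427 rect ([456.6, -116.4], [53.3, 55.1], np.float32(-15.8)) mean [ 457.8 -116.8]
W tray ([495.1, 311.7], [192.9, 201.2], np.float32(89.1))
  pocket 480 ([444.2, 312.5], [40.9, 134.5], np.float32(89.1)) 0.0051
  pocket 623 ([534.5, 312.8], [76.0, 78.7], np.float32(89.1)) 0.0052
S tray ([495.1, -324.8], [193.7, 200.8], np.float32(-81.0))
  pocket 288 ([444.7, -333.7], [40.1, 84.9], np.float32(-81.4)) 0.0049
  pocket 437 ([541.1, -365.1], [65.9, 66.6], np.float32(10.8)) 0.005
  pocket 249 ([527.1, -270.8], [50.1, 51.1], np.float32(-80.9)) 0.0049
```

View pics/crop_top.png

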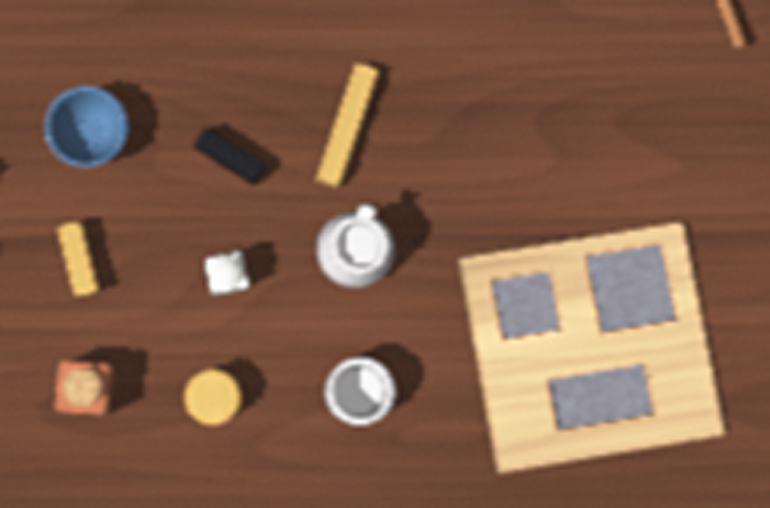

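```bash
python3 -m inch '[[[0,0,-0.06,33,33.5,-6,1],[0,0,-0.06,33,33.5,-6,1],[0,0,-0.06,33,33.5,-6,1],[0,0,-0.06,33,33.5,-6,1],[0,0,-0.06,33,33.5,-6,1],[0,0,-0.06,33,33.5,-6,1],[0,0,-0.06,33,33.5,-6,1],[0,0,-0.06,33,33.5,-6,1],[0,0,-0.06,33,33.5,-6,1],[0,0,-0.06,33,33.5,-6,1],[0,0,-0.06,33,33.5,-6,1],[0,0,-0.06,33,33.5,-6,1]]]' 30
```

```text
time: 2.4
tcp_pos: [0.626, -0.1781, 0.1546]
ee_rot: [0.985, -0.173, 0.0, 0.0]
contact_force: [-0.2, -1.4, 0.3]
opening: 0.0918
gripper_force: 0.0
```

```bash
python3 -m inch '[[[0,0,0.009,32,33,0,1],[0,0,0,33,33,0,1],[0,0,0,0,0,-40,1],[0,0,0,0,0,-40,1],[0,0,0,0,0,-40,1],[0,0,0,0,0,-15,1],[0,0,0,0,0,-9,1],[0,0,0,0,0,0,0],[0,0,0,0,0,0,0],[0,0,0,0,0,0,0],[0,0,0,0,0,0,0]]]' 30
python3 - <<'E'
from h import *
save(grab("wrist"),"w1.png")
s=arm.state();print(s["opening"],s["gripper_force"],s["tcp_pos"])
E
```

```text
time: 3.5
tcp_pos: [0.6908, -0.1138, 0.0124]
ee_rot: [0.986, -0.167, 0.001, -0.0]
contact_force: [-0.3, 0.2, 0.4]
opening: 0.0644
gripper_force: 0.0
0.060258168248362276 0.0 [ 0.6904862  -0.11373105  0.01201388]
```

View pics/w1.png

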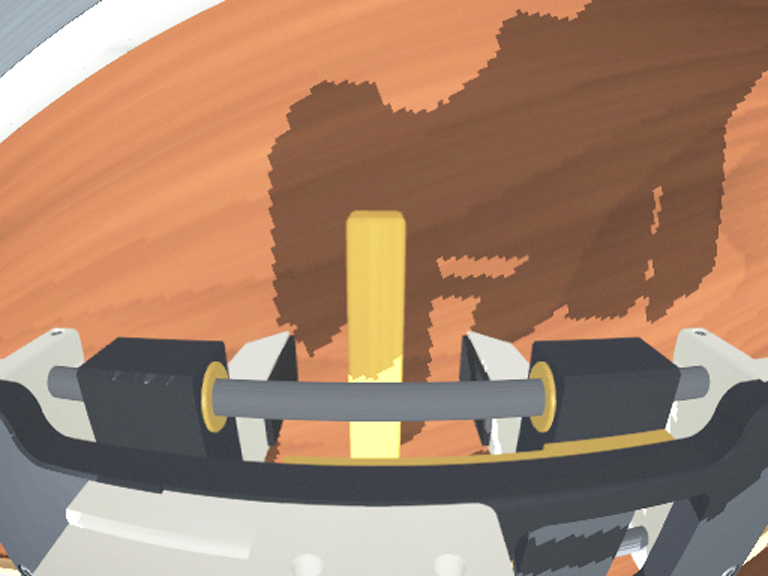

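The wrist view shows the brass bar (column 375) midway between the pads at columns 290 and 465, and aligned with them.

```bash
python3 -m inch '[[[0,0,0,0,0,-2,0],[0,0,0,0,0,0,0],[0,0,0,0,0,0,0],[0,0,0,0,0,0,0],[0,0,0,0,0,0,0],[0,0,0,0,0,0,0],[0,0,0,0,0,0,0],[0,0,0,0,0,0,0],[0,0,0,0,0,20,0],[0,0,0,0,0,40,0],[0,0,0,0,0,40,0]]]' 40
```

```text
time: 4.65
tcp_pos: [0.6882, -0.1138, 0.1081]
ee_rot: [0.986, -0.167, -0.002, 0.0]
contact_force: [1.9, 0.4, -3.8]
opening: 0.0195
gripper_force: 40.0
```

```bash
python3 -m inch '[[[0,0,0.146,-19,33,0,0],[0,0,0.146,-19,33,0,0],[0,0,0.146,-19,33,0,0],[0,0,0.146,-19,33,0,0],[0,0,0.146,-19,33,0,0],[0,0,0.146,-19,33,0,0],[0,0,0.146,-19,33,0,0],[0,0,0.146,-19,33,0,0],[0,0,0.146,-19,33,0,0],[0,0,0.146,-19,33,0,0],[0,0,0.146,-19,33,0,0],[0,0,0.146,-19,33,0,0]]]'; python3 -m inch '[[[0,0,0.1,-12,28,0,0],[0,0,0,0,0,0,0],[0,0,0,0,0,0,0]]]'
```

```text
time: 5.85
tcp_pos: [0.4606, 0.2828, 0.1084]
ee_rot: [0.758, 0.652, -0.001, 0.0]
contact_force: [0.7, 0.7, -4.6]
opening: 0.0192
gripper_force: 40.0
time: 6.15
tcp_pos: [0.4492, 0.3103, 0.1082]
ee_rot: [0.726, 0.688, -0.001, 0.0]
contact_force: [0.3, -0.1, -5.8]
opening: 0.0196
gripper_force: 40.0
```

```bash
python3 -m inch '[[[0,0,0.038,-2,1,-30,0],[0,0,0,0,0,-35,0],[0,0,0,0,0,-18,0],[0,0,0,0,0,-5,0],[0,0,0,0,0,0,0],[0,0,0,0,0,0,0]]]'; python3 -m inch '[[[0,0,0,0,0,-1.5,0],[0,0,0,0,0,0,0]]]';python3 -m inch '[[[0,0,0,0,0,-1,0],[0,0,0,0,0,0,0]]]'
```

```text
time: 6.75
tcp_pos: [0.4487, 0.3114, 0.0217]
ee_rot: [0.714, 0.701, 0.001, 0.0]
contact_force: [0.0, 1.0, -5.0]
opening: 0.0197
gripper_force: 40.0
time: 6.95
tcp_pos: [0.4483, 0.3116, 0.02]
ee_rot: [0.713, 0.701, 0.001, 0.0]
contact_force: [-0.3, 0.0, -5.1]
opening: 0.0194
gripper_force: 40.0
time: 7.15
tcp_pos: [0.4479, 0.3114, 0.0185]
ee_rot: [0.713, 0.701, 0.0, 0.0]
contact_force: [-0.4, -0.3, -5.0]
opening: 0.0196
gripper_force: 40.0
```

```bash
for i in 1 2 3; do python3 -m inch '[[[0,0,0,0,0,-1,0],[0,0,0,0,0,0,0]]]' | egrep "tcp|contact"; done
```

```text
tcp_pos: [0.4477, 0.3113, 0.0171]
contact_force: [-0.1, -0.1, -4.9]
tcp_pos: [0.4477, 0.3113, 0.0161]
contact_force: [0.7, -0.5, -3.8]
tcp_pos: [0.4477, 0.3113, 0.0151]
contact_force: [0.5, -0.3, -5.0]
```

```bash
for i in 1 2; do python3 -m inch '[[[0,0,0,0,0,-0.7,0],[0,0,0,0,0,0,0]]]' | egrep "tcp|contact"; done
python3 - <<'E'
from h import *
save(grab("wrist"),"w2.png")
E
```

```text
tcp_pos: [0.4478, 0.3114, 0.0147]
contact_force: [0.4, -0.8, -2.6]
tcp_pos: [0.4478, 0.3114, 0.0146]
contact_force: [-3.1, -2.0, 7.5]
```

View pics/w2.png

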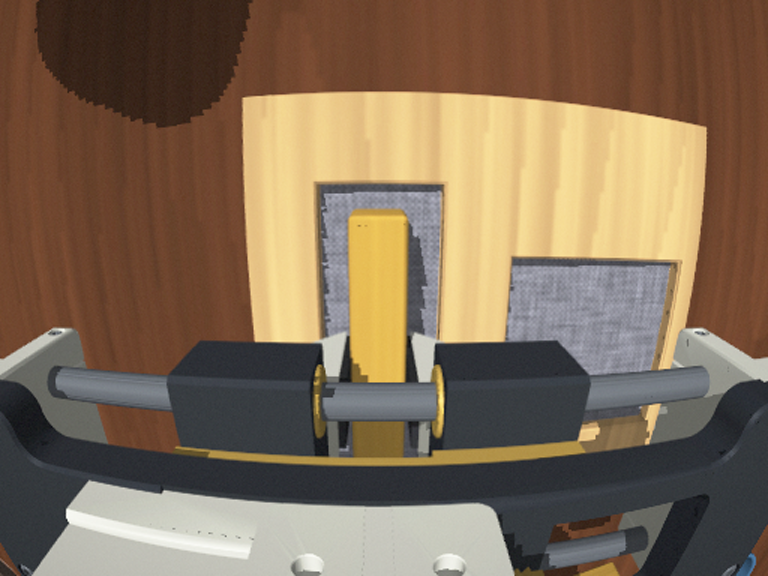

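```bash
python3 -m inch '[[[0,0,0,0,0,0.5,0.5],[0,0,0,0,0,0,0.5],[0,0,0,0,0,0,0.5],[0,0,0,0,0,0,0.5],[0,0,0,0,0,0,0.5],[0,0,0,0,0,15,0.5],[0,0,0,0,0,40,1],[0,0,0,0,0,40,1],[0,0,0,0.6,-43,0,1],[0,0,0,0.6,-43,0,1],[0,0,0,0.6,-43,0,1],[0,0,0,0.6,-43,0,1]]]'; python3 -m inch '[[[0,0,0,0.6,-43,0,1],[0,0,0,0.6,-43,0,1],[0,0,0,0.6,-43,0,1],[0,0,0,0.6,-43,0,1],[0,0,0,0.6,-43,0,1],[0,0,0,0.6,-42,0,1],[0,0,0,0,0,-15,1],[0,0,0,0,0,0,1]]]' 15
python3 - <<'E'
from h import *
save(grab("wrist"),"w3.png")
f=grab("top");save(f,"t2.png",(110,170,200,270),4)
print([(b["at"],b["score"]) for b in imaging.boxes_of("wrist","water_cup")][:2])
E
```

```text
time: 9.4
tcp_pos: [0.45, 0.1378, 0.1095]
ee_rot: [0.713, 0.701, 0.0, 0.0]
contact_force: [0.5, -0.4, 0.9]
opening: 0.0892
gripper_force: 0.0
time: 10.2
tcp_pos: [0.4526, -0.1188, 0.0932]
ee_rot: [0.714, 0.7, -0.001, -0.001]
contact_force: [-0.5, 0.7, -0.3]
opening: 0.0919
gripper_force: 0.0
[([0.4552, 0.0071, 0.0326], 0.73), ([0.4575, -0.1236, 0.0124], 0.61)]
```

View pics/w3.png

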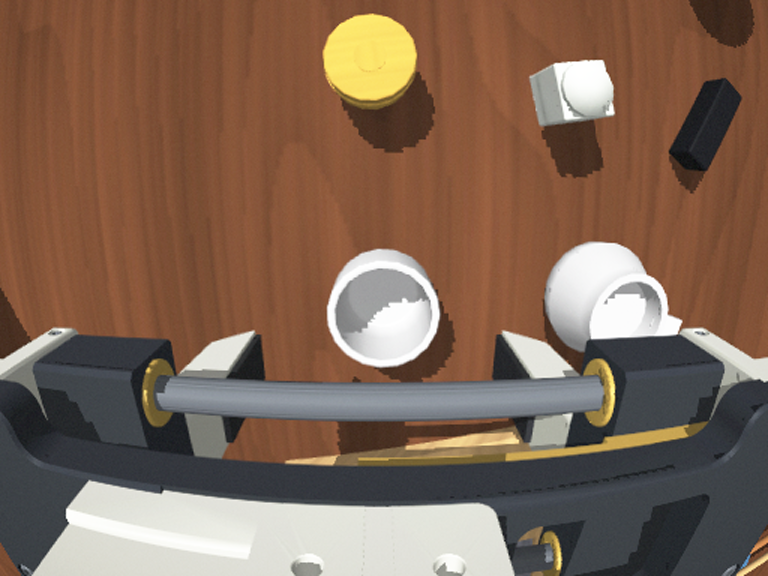

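The cup rim at (383,310) is centred between the pads (about 378). The jug at (605,300) is clear of the right finger.

```bash
python3 -m inch '[[[0,0,0,2,1.5,-30,1],[0,0,0,0,0,-30,1],[0,0,0,0,0,-17,1],[0,0,0,0,0,0,0],[0,0,0,0,0,0,0],[0,0,0,0,0,0,0],[0,0,0,0,0,0,0],[0,0,0,0,0,0,0],[0,0,0,0,0,0,0],[0,0,0,0,0,0,0]]]' 15;python3 -m inch '[[[0,0,0,0,0,0,0],[0,0,0,0,0,20,0],[0,0,0,0,0,35,0],[0,0,0,0,0,35,0],[0,0,0,0,0,0,0]]]'
```

```text
time: 11.35
tcp_pos: [0.4562, -0.1163, 0.0181]
ee_rot: [0.713, 0.701, 0.0, 0.001]
contact_force: [-2.1, 0.1, 7.7]
opening: 0.0561
gripper_force: 15.0
time: 11.85
tcp_pos: [0.4584, -0.1164, 0.1113]
ee_rot: [0.713, 0.701, 0.002, 0.003]
contact_force: [0.2, 0.3, -0.8]
opening: 0.0562
gripper_force: 15.0
```

```bash
python3 -m inch '[[[0,0,0,7.2,38.8,0,0],[0,0,0,7.2,38.8,0,0],[0,0,0,7.2,38.8,0,0],[0,0,0,7.2,38.8,0,0],[0,0,0,7.2,38.8,0,0],[0,0,0,7.2,38.8,0,0],[0,0,0,7.2,38.8,0,0],[0,0,0,7.2,38.8,0,0],[0,0,0,7.2,38.8,0,0],[0,0,0,7.2,38.8,0,0],[0,0,0,7.2,38.8,0,0],[0,0,0,0,0,-20,0]]]';  python3 -m inch '[[[0,0,0,0,0,-35,0],[0,0,0,0,0,-20,0],[0,0,0,0,0,0,0]]]'
python3 - <<'E'
from h import *
save(grab("wrist"),"w4.png")
E
```

```text
time: 13.05
tcp_pos: [0.5354, 0.319, 0.0891]
ee_rot: [0.711, 0.703, 0.004, -0.001]
contact_force: [-1.4, 0.0, 0.0]
opening: 0.0565
gripper_force: 15.0
time: 13.35
tcp_pos: [0.5328, 0.3089, 0.0287]
ee_rot: [0.713, 0.701, -0.003, -0.001]
contact_force: [-0.3, 0.7, -0.4]
opening: 0.056
gripper_force: 15.0
```

View pics/w4.png

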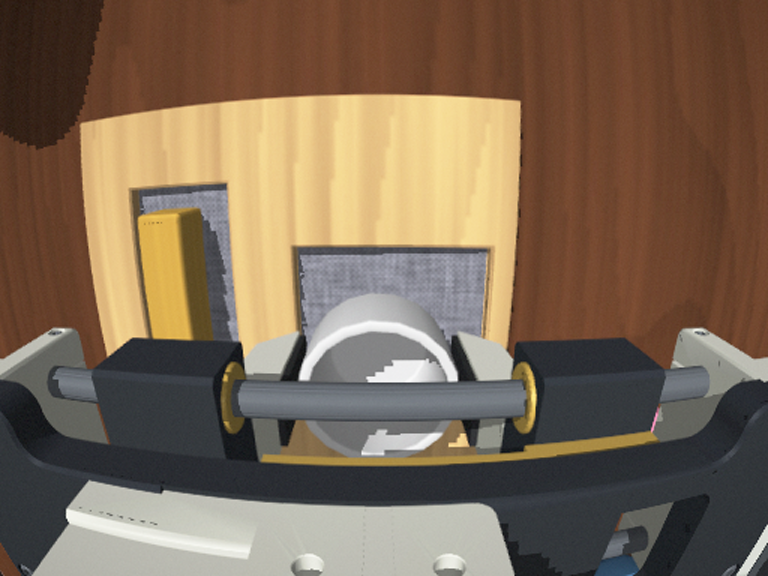

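Cup upright in the grip at columns 300–458. The pocket spans 296–490 (centre 393), so it needs about +5 mm in x.

```bash
python3 -m inch '[[[0,0,0,5,1.5,-2,0],[0,0,0,0,0,0,0],[0,0,0,0,0,0,0]]]' | egrep "tcp|contact"; for i in 1 2 3 4; do python3 -m inch '[[[0,0,0,0,0,-0.8,0],[0,0,0,0,0,0,0]]]' | egrep "tcp|contact"; done
```

```text
tcp_pos: [0.5408, 0.3126, 0.0314]
contact_force: [-0.4, 0.4, -1.3]
tcp_pos: [0.5401, 0.3122, 0.0299]
contact_force: [-0.5, -0.4, -1.2]
tcp_pos: [0.5399, 0.3121, 0.0287]
contact_force: [-0.4, 0.1, -1.4]
tcp_pos: [0.5399, 0.3121, 0.0278]
contact_force: [-0.4, 0.0, -0.5]
tcp_pos: [0.5399, 0.3121, 0.027]
contact_force: [-0.6, 0.3, -0.6]
```

```bash
python3 -m inch '[[[0,0,0,-1.5,-1,-2,0],[0,0,0,0,0,0,0],[0,0,0,0,0,0,0]]]' | egrep "tcp|contact"; for i in 1 2 3 4 5; do python3 -m inch '[[[0,0,0,0,0,-0.7,0],[0,0,0,0,0,0,0]]]' | egrep "tcp|contact"; done
```

```text
tcp_pos: [0.5384, 0.3111, 0.025]
contact_force: [-0.4, -0.3, -0.6]
tcp_pos: [0.5385, 0.3112, 0.0244]
contact_force: [-0.6, -0.1, -1.2]
tcp_pos: [0.5386, 0.3112, 0.0242]
contact_force: [-1.2, -1.5, 3.7]
tcp_pos: [0.5385, 0.3112, 0.0241]
contact_force: [-3.8, -2.4, 11.8]
tcp_pos: [0.5385, 0.3113, 0.0239]
contact_force: [-4.7, -4.8, 16.7]
tcp_pos: [0.5386, 0.3115, 0.0235]
contact_force: [-5.8, -4.3, 18.4]
```

```bash
python3 -m inch '[[[0,0,0,0,0,2,0],[0,0,0,0,0,0,1],[0,0,0,0,0,0,1],[0,0,0,0,0,0,1],[0,0,0,0,0,0,1],[0,0,0,0,0,30,1],[0,0,0,0,0,40,1],[0,0,0,0,0,20,1],[0,0,-0.145,4,-20,0,1],[0,0,-0.145,4,-20,0,1]]]'; python3 -m inch '[[[0,0,-0.145,4,-20,0,1],[0,0,-0.145,4,-20,0,1],[0,0,-0.145,4,-20,0,1],[0,0,-0.145,4,-20,0,1],[0,0,-0.145,4,-20,0,1],[0,0,-0.145,3,-22,0,1],[0,0,-0.145,2,-22,0,1],[0,0,0,0,0,0,1]]]' 40
python3 - <<'E'
from h import *
save(grab("wrist"),"w5.png")
E
```

```text
time: 16.8
tcp_pos: [0.5467, 0.2716, 0.1145]
ee_rot: [0.808, 0.589, 0.001, -0.0]
contact_force: [0.1, 0.3, -0.7]
opening: 0.0918
gripper_force: 0.0
time: 17.6
tcp_pos: [0.5719, 0.123, 0.1135]
ee_rot: [0.993, 0.12, -0.0, 0.001]
contact_force: [0.5, 0.1, 0.4]
opening: 0.0917
gripper_force: 0.0
```

View pics/w5.png

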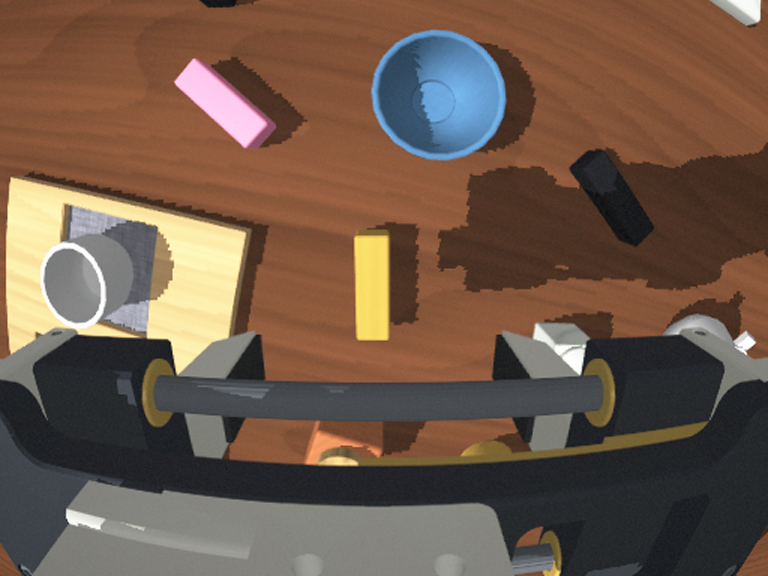

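The cup stands in its pocket. The brass bar at (372,285) is centred and aligned; the black (612,195) and pink (225,105) look-alikes are clear.

```bash
python3 -m inch '[[[0,0,0.01,0,3.5,-40,1],[0,0,0,0,0,-40,1],[0,0,0,0,0,-17,1],[0,0,0,0,0,-7,0.6],[0,0,0,0,0,0,0],[0,0,0,0,0,0,0],[0,0,0,0,0,0,0],[0,0,0,0,0,0,0],[0,0,0,0,0,0,0],[0,0,0,0,0,0,0],[0,0,0,0,0,0,0],[0,0,0,0,0,0,0]]]' 40;python3 -m inch '[[[0,0,0,0,0,0,0],[0,0,0,0,0,0,0],[0,0,0,0,0,0,0],[0,0,0,0,0,0,0]]]'; python3 -m inch '[[[0,0,0,0,0,20,0],[0,0,0,0,0,40,0],[0,0,0,0,0,35,0],[0,0,0,0,0,0,0]]]'
```

```text
time: 18.85
tcp_pos: [0.5716, 0.1304, 0.0097]
ee_rot: [0.992, 0.129, 0.0, 0.0]
contact_force: [0.3, -1.9, 1.6]
opening: 0.0243
gripper_force: 0.8
time: 19.25
tcp_pos: [0.5716, 0.1303, 0.0097]
ee_rot: [0.992, 0.129, 0.0, 0.0]
contact_force: [0.3, -1.8, 2.7]
opening: 0.0196
gripper_force: 40.0
time: 19.65
tcp_pos: [0.5739, 0.1323, 0.109]
ee_rot: [0.992, 0.129, 0.004, -0.001]
contact_force: [0.8, 0.5, -2.9]
opening: 0.0193
gripper_force: 40.0
```

```bash
python3 -m inch '[[[0,0,0.1225,-10.5,-38.7,0,0],[0,0,0.1225,-10.5,-38.7,0,0],[0,0,0.1225,-10.5,-38.7,0,0],[0,0,0.1225,-10.5,-38.7,0,0],[0,0,0.1225,-10.5,-38.7,0,0],[0,0,0.1225,-10.5,-38.7,0,0],[0,0,0.1225,-10.5,-38.7,0,0],[0,0,0.1225,-10.5,-38.7,0,0],[0,0,0.1225,-10.5,-38.7,0,0],[0,0,0.1225,-10.5,-38.7,0,0],[0,0,0.1225,-10.5,-38.7,0,0],[0,0,0.1225,-10.5,-38.7,0,0]]]';  python3 -m inch '[[[0,0,0,0,0,-35,0],[0,0,0,0,0,-30,0],[0,0,0,0,0,-15,0],[0,0,0,0,0,0,0],[0,0,0,0,0,0,0]]]'
python3 - <<'E'
from h import *
save(grab("wrist"),"w6.png")
E
```

```text
time: 20.85
tcp_pos: [0.4444, -0.3343, 0.1034]
ee_rot: [0.647, 0.763, 0.0, -0.001]
contact_force: [2.2, -0.0, -3.4]
opening: 0.0196
gripper_force: 40.0
time: 21.35
tcp_pos: [0.446, -0.333, 0.0249]
ee_rot: [0.649, 0.761, 0.0, -0.0]
contact_force: [-1.1, 0.3, -3.1]
opening: 0.0197
gripper_force: 40.0
```

View pics/w6.png

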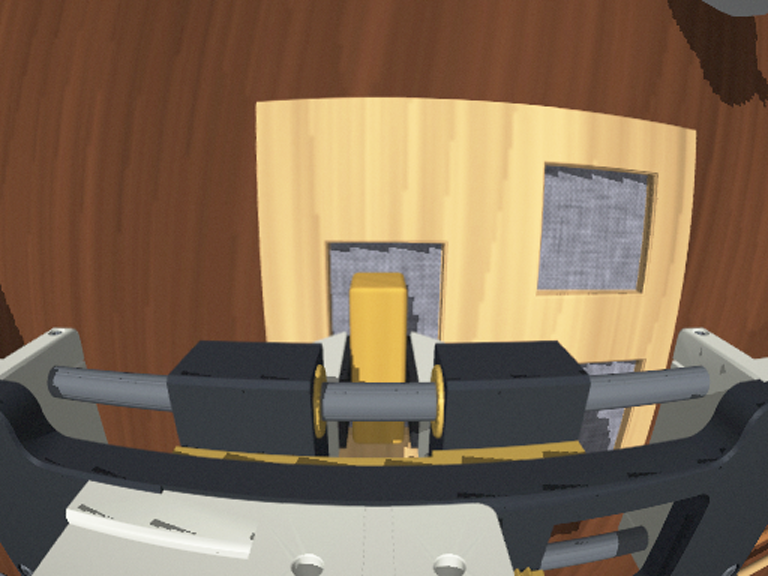

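Bar (378) over the oblong pocket (columns 328–443) and aligned, about 2 mm short in x.

```bash
python3 -m inch '[[[0,0,0,2,0,-4,0],[0,0,0,0,0,-3,0],[0,0,0,0,0,0,0],[0,0,0,0,0,0,0]]]' | egrep "tcp|contact"; for i in 1 2 3 4 ; do python3 -m inch '[[[0,0,0,0,0,-0.7,0],[0,0,0,0,0,0,0]]]' | egrep "tcp|contact"; done
```

```text
tcp_pos: [0.4475, -0.3338, 0.0178]
contact_force: [0.7, 0.6, -2.9]
tcp_pos: [0.4475, -0.3338, 0.017]
contact_force: [0.5, -1.0, -2.9]
tcp_pos: [0.4474, -0.3337, 0.0162]
contact_force: [0.3, -0.1, -3.0]
tcp_pos: [0.4475, -0.3338, 0.0157]
contact_force: [-0.1, 0.1, 0.9]
tcp_pos: [0.4475, -0.3338, 0.0157]
contact_force: [-3.7, 2.0, 9.9]
```

```bash
python3 -m inch '[[[0,0,0,0,0,0.5,0.5],[0,0,0,0,0,0,0.5],[0,0,0,0,0,0,0.5],[0,0,0,0,0,0,0.5],[0,0,0,0,0,0,0.5],[0,0,0,0,0,15,0.5],[0,0,0,0,0,40,0.65],[0,0,0,0,0,40,0.65],[0,0,0,12.3,36.7,0,0.65],[0,0,0,12.3,36.7,0,0.65],[0,0,0,12.3,36.7,0,0.65],[0,0,0,12.3,36.7,0,0.65]]]'; python3 -m inch '[[[0,0,-0.01,12.3,36.7,0,0.65],[0,0,-0.01,12.3,36.7,0,0.65],[0,0,0,12.3,36.7,0,0.65],[0,0,0,12.3,36.7,0,0.65],[0,0,0,12.3,36.7,0,0.65],[0,0,0,0,0,0,0.65]]]' 25
python3 - <<'E'
from h import *
save(grab("wrist"),"w7.png")
E
```

```text
time: 23.8
tcp_pos: [0.4972, -0.1856, 0.1117]
ee_rot: [0.649, 0.761, 0.0, 0.001]
contact_force: [1.1, -0.8, 0.1]
opening: 0.06
gripper_force: 0.0
time: 24.4
tcp_pos: [0.5598, 0.0038, 0.112]
ee_rot: [0.654, 0.757, 0.003, -0.0]
contact_force: [0.4, -0.1, 0.4]
opening: 0.0595
gripper_force: 0.0
```

View pics/w7.png

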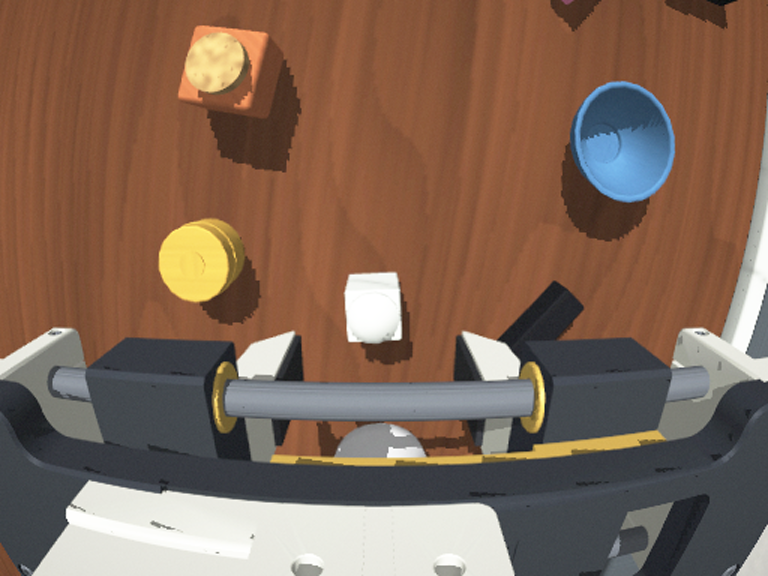

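The stone at (374,307) is centred and square to the pads. The black bar (545,325) is outside the fingers.

```bash
python3 -m inch '[[[0,0,0,-1,0,-40,0.65],[0,0,0,0,0,-35,0.65],[0,0,0,0,0,-17,0.65],[0,0,0,0,0,-8,0.65],[0,0,0,0,0,0,0],[0,0,0,0,0,0,0],[0,0,0,0,0,0,0],[0,0,0,0,0,0,0],[0,0,0,0,0,0,0],[0,0,0,0,0,0,0],[0,0,0,0,0,0,0],[0,0,0,0,0,0,0]]]' 25; python3 -m inch '[[[0,0,0,0,0,20,0],[0,0,0,0,0,40,0],[0,0,0,0,0,35,0],[0,0,0,0,0,0,0]]]'
```

```text
time: 25.65
tcp_pos: [0.5578, -0.0036, 0.0113]
ee_rot: [0.657, 0.754, 0.0, 0.001]
contact_force: [-0.1, -0.8, 7.9]
opening: 0.0302
gripper_force: 24.5
time: 26.05
tcp_pos: [0.5601, -0.0028, 0.11]
ee_rot: [0.657, 0.754, 0.003, 0.003]
contact_force: [-0.4, 1.2, -1.1]
opening: 0.0303
gripper_force: 24.5
```

```bash
python3 -m inch '[[[0,0,0.018,-4.2,-38.1,0,0],[0,0,0,-4.2,-38.1,0,0],[0,0,0,-4.2,-38.1,0,0],[0,0,0,-4.2,-38.1,0,0],[0,0,0,-4.2,-38.1,0,0],[0,0,0,-4.2,-38.1,0,0],[0,0,0,-4.2,-38.1,0,0],[0,0,0,0,0,-35,0],[0,0,0,0,0,-30,0],[0,0,0,0,0,-13,0],[0,0,0,0,0,0,0],[0,0,0,0,0,0,0]]]'
python3 - <<'E'
from h import *
save(grab("wrist"),"w8.png")
E
```

```text
time: 27.25
tcp_pos: [0.5284, -0.2697, 0.028]
ee_rot: [0.65, 0.76, 0.0, 0.0]
contact_force: [-0.7, -0.2, -0.2]
opening: 0.0304
gripper_force: 24.5
```

View pics/w8.png

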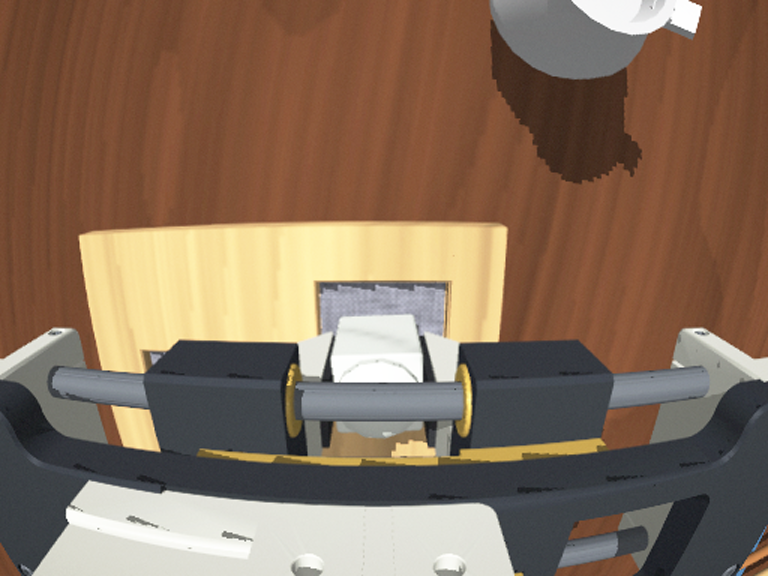

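The stone (335–425, upright) is over the small pocket (315–450), about 1 mm off centre. Lowering.

```bash
python3 -m inch '[[[0,0,0,1,0,-5,0],[0,0,0,0,0,-3,0],[0,0,0,0,0,0,0],[0,0,0,0,0,0,0]]]' | egrep "tcp|contact"; for i in 1 2 3 4 5; do python3 -m inch '[[[0,0,0,0,0,-0.6,0],[0,0,0,0,0,0,0]]]' | egrep "tcp|contact"; done
```

```text
tcp_pos: [0.5288, -0.2702, 0.0195]
contact_force: [-0.5, 0.1, -0.8]
tcp_pos: [0.5288, -0.2702, 0.0188]
contact_force: [-0.4, -0.6, -1.4]
tcp_pos: [0.5288, -0.2701, 0.0181]
contact_force: [-0.1, 0.0, -1.0]
tcp_pos: [0.5287, -0.2701, 0.0174]
contact_force: [0.5, -0.9, -0.6]
tcp_pos: [0.5288, -0.2701, 0.0173]
contact_force: [-1.4, 0.9, 5.2]
tcp_pos: [0.5288, -0.2701, 0.0173]
contact_force: [-3.2, 1.4, 11.4]
```

```bash
python3 -m inch '[[[0,0,0,0,0,1,0],[0,0,0,0,0,0,0.6],[0,0,0,0,0,0,0.6],[0,0,0,0,0,0,0.6],[0,0,0,0,0,0,0.6],[0,0,0,0,0,20,0.6],[0,0,0,0,0,40,0.85],[0,0,0,0,0,40,0.85],[0,0,0,-9.7,34.9,0,0.85],[0,0,0,-9.7,34.9,0,0.85],[0,0,0,-9.7,34.9,0,0.85]]]'; python3 -m inch '[[[0,0,0,-9.7,34.9,0,0.85],[0,0,0,-9.7,34.9,0,0.85],[0,0,0,-9.7,34.9,0,0.85],[0,0,0,-9.7,34.9,0,0.85],[0,0,0,-9.7,34.9,0,0.85],[0,0,0,0,0,0,0.85],[0,0,0,0,0,0,0.85]]]' 25
python3 - <<'E'
from h import *
save(grab("wrist"),"w9.png")
E
```

```text
time: 29.8
tcp_pos: [0.4994, -0.1645, 0.1177]
ee_rot: [0.65, 0.76, 0.0, 0.0]
contact_force: [0.8, 1.0, -1.0]
opening: 0.0777
gripper_force: 0.0
time: 30.5
tcp_pos: [0.4511, 0.0097, 0.1175]
ee_rot: [0.649, 0.761, 0.0, 0.0]
contact_force: [-0.7, -1.3, -0.1]
opening: 0.0782
gripper_force: 0.0
```

View pics/w9.png

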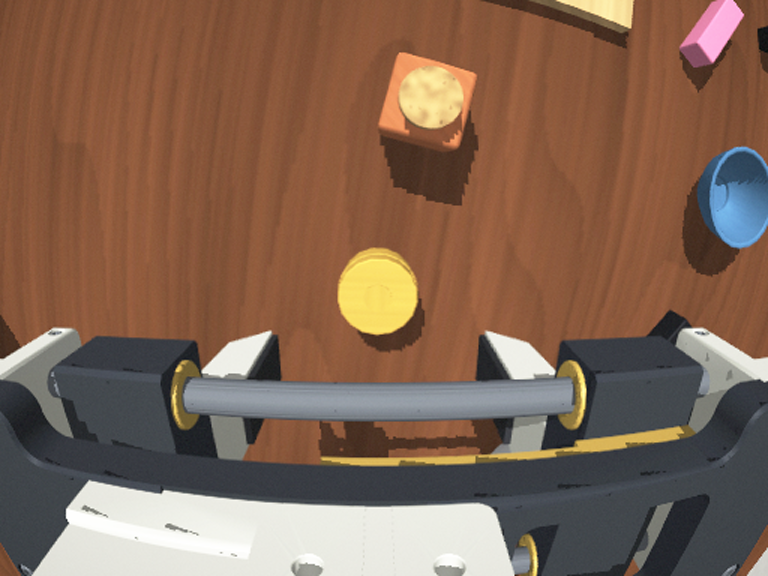

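The tin at (377,292) is exactly between the pads, and the caddy (428,100) is clear.

```bash
python3 -m inch '[[[0,0,0,0,0,-40,0.85],[0,0,0,0,0,-40,0.85],[0,0,0,0,0,-20,0.85],[0,0,0,0,0,-8,0.85],[0,0,0,0,0,0,0],[0,0,0,0,0,0,0],[0,0,0,0,0,0,0],[0,0,0,0,0,0,0],[0,0,0,0,0,0,0],[0,0,0,0,0,0,0],[0,0,0,0,0,0,0],[0,0,0,0,0,0,0]]]' 20; python3 -m inch '[[[0,0,0,0,0,20,0],[0,0,0,0,0,40,0],[0,0,0,0,0,40,0],[0,0,0,0,0,0,0]]]'
```

```text
time: 31.75
tcp_pos: [0.4517, 0.009, 0.0101]
ee_rot: [0.65, 0.76, 0.0, 0.001]
contact_force: [-1.0, -0.3, 6.3]
opening: 0.0455
gripper_force: 20.0
time: 32.15
tcp_pos: [0.454, 0.0097, 0.1138]
ee_rot: [0.65, 0.76, 0.003, 0.003]
contact_force: [0.2, 1.0, -0.8]
opening: 0.0456
gripper_force: 20.0
```

```bash
python3 -m inch '[[[0,0,0,10.1,-41.4,0,0],[0,0,0,10.1,-41.4,0,0],[0,0,0,10.1,-41.4,0,0],[0,0,0,10.1,-41.4,0,0],[0,0,0,10.1,-41.4,0,0],[0,0,0,10.1,-41.4,0,0],[0,0,0,10.1,-41.4,0,0],[0,0,0,10.1,-41.4,0,0],[0,0,0,10.1,-41.4,0,0],[0,0,0,0,0,0,0],[0,0,0,0,0,-35,0],[0,0,0,0,0,-35,0]]]'; python3 -m inch '[[[0,0,0,0,0,-13,0],[0,0,0,0,0,0,0],[0,0,0,0,0,0,0]]]'
python3 - <<'E'
from h import *
save(grab("wrist"),"w10.png")
E
```

```text
time: 33.35
tcp_pos: [0.5425, -0.3638, 0.0388]
ee_rot: [0.65, 0.76, 0.0, 0.001]
contact_force: [-1.0, 0.0, -1.2]
opening: 0.0454
gripper_force: 20.0
time: 33.65
tcp_pos: [0.5427, -0.3634, 0.0273]
ee_rot: [0.65, 0.76, 0.0, 0.0]
contact_force: [0.8, 0.2, -0.5]
opening: 0.0451
gripper_force: 20.0
```

View pics/w10.png

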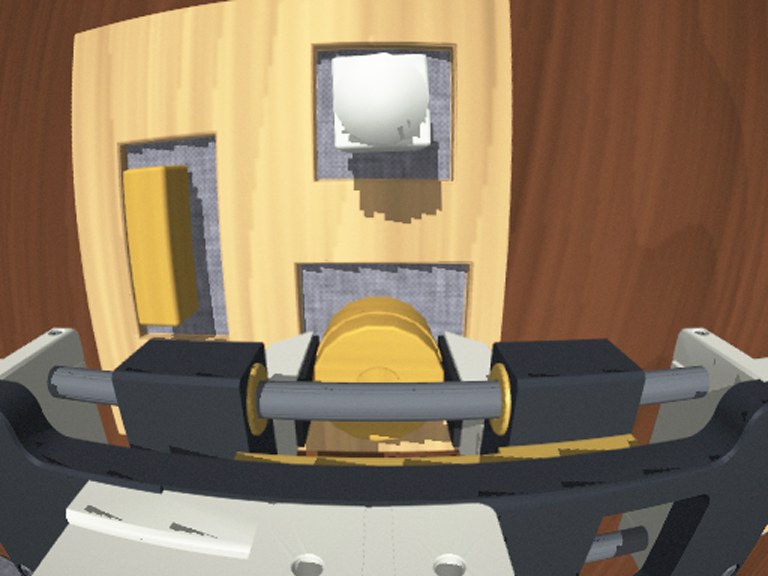

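The stone and short bar sit well in their pockets. The tin (316–443) is over the large pocket (297–472), so shift +1.5 mm and lower.

```bash
python3 -m inch '[[[0,0,0,1.5,0,-5,0],[0,0,0,0,0,-4,0],[0,0,0,0,0,0,0],[0,0,0,0,0,0,0]]]' | egrep "tcp|contact"; for i in 1 2 3 4 5; do python3 -m inch '[[[0,0,0,0,0,-0.6,0],[0,0,0,0,0,0,0]]]' | egrep "tcp|contact"; done
```

```text
tcp_pos: [0.5436, -0.3636, 0.0174]
contact_force: [-0.1, -0.6, -1.1]
tcp_pos: [0.5436, -0.3636, 0.0168]
contact_force: [0.1, -0.0, -1.0]
tcp_pos: [0.5437, -0.3636, 0.0162]
contact_force: [-0.6, 0.7, 0.4]
tcp_pos: [0.5437, -0.3636, 0.0162]
contact_force: [-1.7, 0.8, 5.4]
tcp_pos: [0.5437, -0.3636, 0.0162]
contact_force: [-3.7, 0.9, 11.8]
tcp_pos: [0.5437, -0.3636, 0.0161]
contact_force: [-5.6, 3.0, 16.0]
```

```bash
python3 -m inch '[[[0,0,0,0,0,1.6,0],[0,0,0,0,0,0,0.8],[0,0,0,0,0,0,0.8],[0,0,0,0,0,0,0.8],[0,0,0,0,0,0,0.8],[0,0,0,0,0,20,0.8],[0,0,0,0,0,40,0.8],[0,0,0,0,0,40,0.8],[0,0,0,-35,-20,30,0.8],[0,0,0,-35,-20,30,0.8],[0,0,0,-35,-20,20,0.8],[0,0,0,-35,-20,0,0.8]]]'; python3 -m inch '[[[0,0,0,-35,-30,0,0.8],[0,0,0,-35,-30,0,0.8],[0,0,0,-35,-30,0,0.8],[0,0,0,-30,-30,0,0.8],[0,0,0,0,-30,0,0.8],[0,0,0,0,-30,0,0.8],[0,0,0,0,0,0,0.8]]]'
python3 - <<'E'
from h import *
f=grab("scene");save(f,"s2.png",(90,115,440,240),2.2)
X=cloud(f);T=cloud(grab("top"))
for n,(x,y) in dict(long=(.448,.311),cup=(.538,.311),short=(.4475,-.334),stone=(.529,-.27),tin=(.544,-.364)).items():
    for Y in (X,T):
        P=Y[(np.hypot(Y[...,0]-x,Y[...,1]-y)<.07 if n=="long" else np.hypot(Y[...,0]-x,Y[...,1]-y)<.045)]
        h=np.percentile(P[:,2],97); Q=P[P[:,2]>max(h-.006,.02)]; print(n,"top",round(float(h),4),rect(Q) if 0 else np.round(Q.mean(0)*1000))
E
```

```text
time: 36.3
tcp_pos: [0.4041, -0.4449, 0.199]
ee_rot: [0.65, 0.76, -0.0, 0.003]
contact_force: [0.9, -1.1, -0.4]
opening: 0.0734
gripper_force: 0.0
time: 37.0
tcp_pos: [0.267, -0.6269, 0.1947]
ee_rot: [0.651, 0.759, -0.001, 0.0]
contact_force: [-0.3, 0.2, -0.5]
opening: 0.0732
gripper_force: 0.0
long top 0.0355 [482. 313.  36.]
long top 0.0314 [451. 311.  31.]
cup top 0.0497 [541. 309.  48.]
cup top 0.0513 [536. 308.  50.]
short top 0.0295 [ 450. -331.   28.]
short top 0.0317 [ 445. -332.   29.]
stone top 0.054 [ 533. -268.   53.]
stone top 0.0552 [ 527. -271.   54.]
tin top 0.0398 [ 547. -361.   38.]
tin top 0.0429 [ 541. -363.   40.]
```

View pics/s2.png

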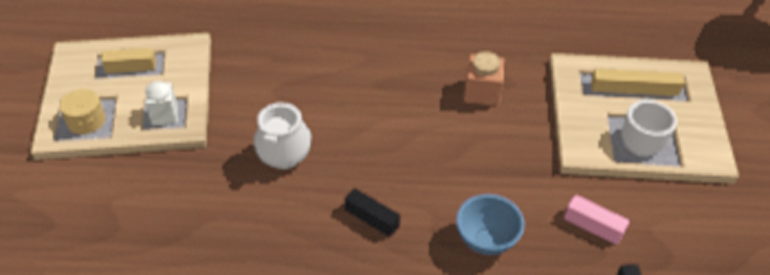

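All five stand at the right heights in their pockets: long bar (638,82), cup (650,127), short bar (130,60), stone (160,105) and tin (82,110). The jug, bowl, caddy and look-alikes have not moved.

```bash
python3 -c "
from cell import arm
print(arm.job_done())"
```

```text
the job is handed in; nothing more can be done
None
```

Both calligraphy sets are packed in the order asked, with all five pieces upright on their pocket floors and the tea things untouched; I handed the job in at about 37 s of the 115 s allowed.

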